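Draw the platter home into its packing case and fit the end panel

ROBOT

A 6-joint arm with a two-finger parallel gripper is mounted at the origin on the work surface. World frame = base frame: x ahead of the robot, y to its left, z up, the work surface at z = 0. Lengths are in m, angles in rad, forces in N, time in s.
With the tool pointing down it reaches from about 0.35 to 0.875 m from the base axis. Payload 15.5 kg.
Tool frame: the origin (TCP) lies at the centre of the arm's flange, where the gripper is bolted on; the fingertips stand 173 mm ahead of it and the grasp point (between the pads) lies 155 mm ahead of it (pinch_z is the distance from the TCP to the grasp point, in m); z points along the fingers, x is the direction in which the jaws open and shut, and the axes are right-handed (so a half turn about z gives the same grasp; the last joint's range is limited). The gripper opens to 85 mm and grips with 20 to 120 N. Pads are 22 mm wide; open, the fingers measure 114 mm over their backs; the gripper's body (76 mm by 85 mm) begins 54 mm behind the grasp point. The pads swing forward as they close: fully open they stand 13 mm farther back than shut.
Start: joints at [-1.335, 0.494, 1.345, -0, 1.302, -0.096], TCP at [0.204, -0.591, 0.405] pointing down, gripper open.
Joint ranges: [-2.91, 2.91], [-0.82, 2.16], [0.22, 2.67], [-1.22, 4.37], [0.12, 2.79], [-3.08, 3.08]. Speed limits (rad/s): [1.89, 1.89, 2.57, 3.01, 3.01, 3.01].

INTERFACE

Orientations are given as a unit quaternion [x, y, z, w].
In Python, from workcell import read_state, grab_frame, close_job, boxes_of, trace, pinch_z gives the robot as it stands. The module is installed in compiled form; this text tells all that it offers.
- The arm moves only by the tool step_arm, never from a script. Its argument "commands" is a list of rows, each a list of 7 numbers: the shift along the tool's x, y, z in units of 100 mm (1.0 is 100 mm), then the turn, a rotation vector about the tool's x, y, z in units of 180 degrees (1.0 is 180 degrees), then the opening, from 0 (shut) to 1 (fully open). In form: [[dx, dy, dz, rx, ry, rz, grip], ...]. A call has 1 to 5 rows; each row is the pose to reach, as a shift and turn from the pose commanded when the call began, along the tool's axes at that moment, turning the shorter way round; what a row does not reach only later rows make up. A row lasts 1/8 s, in which the tool goes at most 62.5 mm and 10.7 degrees, less where a joint would pass 70% of its speed; a pose out of reach is approached as far as the arm can. A call with a number of a shift or a turn outside -1 to 1 is refused whole. A call with a gripper value outside its range is refused whole. The fingers move at their own pace and stop on an object; "force" is the grip in N (left out, the last holds). Time passes only in rows, so rows that repeat a pose let the fingers close. It gives the time, the measured TCP pose, the force and the opening at its end, in the units of the state.
- read_state(): the state, without advancing time (a new reading comes with each control period).
- grab_frame(name): name is "side" or "top"; returns a dict with "img" (384x512x3 uint8, red, green, blue), "K" (3x3 intrinsics, pixels), "k1" (the pictures are not rectified: a ray, as slopes to the right and down, at radius r is drawn at 1 + k1 r^2 times it, then the intrinsics apply), "rvec" (rotation vector, rad) and "tvec" (3), from world to camera coordinates, as OpenCV has them. Camera axes: x right, y down, z forward; pixel columns grow to the right and rows downward; lengths in m; the calibration is good to about 2 mm. A picture is of the moment at which its call begins. There is no depth.
- close_job(): hands the job in, once; it reports no verdict.
Trained networks look in a picture, given as the dict that the camera call returned (one of the last four; its "shot" number tells which), for a name from the list of things; names that differ only in an ending like _2 or _b are one class to them, and where a whole thing is asked for, a point or a joint stands for the part that bears it (a point fixed in the world has none). Each returns a list of dicts, best first, with "p" (0 to 1); they miss things now and then, are a little off and sometimes report something else, mostly with a low value. They report only what shows in the picture. A call takes as long as a camera call. They do not tell look-alikes from the thing itself.
- boxes_of(thing, picture): "box" ([left, top, right, bottom] in pixels, round what is visible of it).
- trace(thing, picture): "pixels" (384x512 bool, what is visible of it) and "box" ([left, top, right, bottom] in pixels, round what is visible of it).
The state is a dict: "clock": time; "joint_positions": joint angles; "dq": joint speeds; "effort": joint torques, N m; "position": TCP position; "orientation": TCP orientation; "wrist_force": force on the tool from outside, world axes, zero at the start; "torque": the same for the moment, N m; "opening": opening from 0.0 (shut) to 1.0 (fully open).
Only numpy, scipy, OpenCV 4.12 (cv2) and the standard library are available. Lean on these libraries where they do the work, as an engineer would, in place of code of your own. Each camera call takes 0.05 s, during which the arm holds its last target. There are 200 camera calls.

TASK

The flat white ceramic platter has to be packed in the wooden case in front of the low shelf. Press gently on the part that sticks out from under the shelf, draw it towards you until it is fully home against the case's front wall, then stand the loose end panel, tab up, in the grooves behind it, right down on the case's floor. The ceramic cracks if pressed hard (keep well under 25 N), and the rest of the crockery and goods must stay where they are.

Things in the scene. Friction and masses are not known exactly. Their poses are not given: they have to be found in the camera images.
- case: Fixed light-wood packing case, open at its back, with a low shelf behind. Origin: on the table, under the middle of the FRONT wall's inner face; +x runs from the front wall (robot side) back under the shelf, z up. Floor board 6 mm thick, running on under the shelf. Front and side walls stand 40 mm above the table; the side walls are 12 mm thick with inner faces at y = -70 and +70 mm, to x = 162.
- groove (a point): Where the end panel's underside centre goes: case floor (6 mm above the table), 133 mm behind the front wall's inner face, axes as the case's. Two vertical grooves open at the top, one in each side wall, 18 mm wide (x = 124 to 142 mm of the case) and reaching out to y = -78 and +78 mm.
- shelf (a point): Middle of the front edge of the darker wooden shelf, on its top: 180 mm behind the front wall, 48 mm above the table; axes as the case's. Board 150 mm deep (+x), 300 mm wide, 12 mm thick, underside 36 mm above the table. The crockery on it begins 45 mm behind this edge and stands up to 105 mm above the table.
- platter: Loose white ceramic platter 120 mm along x (front to back), 130 mm wide, 0.3 to 0.65 kg; its top is moulded in uneven ripples that run front to back, between 12 and 16 mm above the underside (17 mm at the left and right edges). Origin: centre of its underside. Lies on the case's floor between the side walls, its rear under the shelf, 50 to 90 mm of its front in the open. Home: origin 60 mm behind the case's origin.
- platter_top (a point): Centre of the platter, 12 mm above its underside, axes as the platter's (the ripples rise up to 4 mm above this). Underside slick, top rough. It only follows a finger pressed on with over about 10 N; more lightly, or once against the wall, the finger slips over it. The contact is hard: 1 mm of depth makes some 15 N or more, and landing faster than about 10 mm/s can crack it.
- keeper: Loose light-wood end panel standing upright on the table: 150 mm long (its y), 14 mm thick (its x), 36 mm high, with a tab amid its top edge, 44 mm long, 14 mm thick, rising to 68 mm above the underside. Origin: centre of its underside, z up. About 80 g. Either way round fits; it goes down only when the platter is home.
- tea_box: Bystander: cardboard tea box 50 x 110 x 55 mm, origin under its centre. Stands on the opposite side from the end panel, at either side of the case.
- cup_a: Bystander: small white mug on the shelf, 55 mm high, 72 mm across
- cup_b: Bystander: white cup on the shelf, 50 mm high, 72 mm across
- bowl: Bystander: white bowl on the shelf, 40 mm high, 90 mm across
- mug: Bystander: blue mug on the table at the left, 90 mm high, 80 mm across
- jar: Bystander: white lidded jar on the table at the right, 80 mm high, 70 mm across
- spoon: Bystander: steel spoon lying on the table at the right
There are look-alikes about, which are no part of the job. What is shaped like the keeper but blue or orange is not meant.

How it is judged:
By the outcome, as a careful person would: the job done as asked, in the order asked, and still so for the second after the job is handed in, with the robot touching nothing.
It also fails if it takes over 70 s, if anything falls off the work surface, if the arm or the gripper's body presses on something with over 40 N, if the wrist force passes 120 N, or if a joint passes its speed limit or range.

## Working session

There is one attempt and no reset: what is moved stays moved. The work goes in short steps, Python scripts to look and compute and a tool call to move; the robot and the scene stay as the last step left them, time stands still between calls to the robot, and variables do not carry over. Pictures are saved under pics/ and viewed, about 8 in all and at most 12, crops included, and the job is handed in when it is done.

Besides the shell and the picture viewer there is one more tool, called after "Call:" by a JSON object that holds its "op" and its "data", one argument or row to a line. step_arm: Moves the arm, as the interface text tells. Its arguments: {"type":"object","properties":{"commands":{"type":"array","items":{"type":"array","items":{"type":"number","minimum":-1,"maximum":1}}},"force":{"type":"number"}},"required":["commands"]}

```bash
mkdir -p pics
python3 - <<'E'
from workcell import *
import cv2,numpy as np,pickle
print(read_state())
for n in("side","top"):
    f=grab_frame(n); cv2.imwrite(f"pics/{n}0.png",f["img"][:,:,::-1]); print(n,f["K"],f["k1"],f["rvec"],f["tvec"])
    for t in("case","platter","keeper","tea_box"):
        print(t,[(np.round(b["box"]),round(b["p"],2)) for b in boxes_of(t,f)][:5])
    pickle.dump(f,open(f"{n}0.pkl","wb"))
a=cv2.imread("pics/side0.png");b=cv2.imread("pics/top0.png")
E
```

```text
{'clock': 0.0, 'joint_positions': array([-1.33449344e+00,  4.94222854e-01,  1.34613841e+00,  1.98448284e-05,
        1.30249295e+00, -9.55382537e-02]), 'dq': array([-1.96279487e-04, -6.27065058e-05,  3.20969445e-04, -2.41815509e-04,
       -9.90439443e-04, -1.97372264e-03]), 'effort': array([-8.44753413e-04, -8.82151508e+01, -3.83867884e+01, -3.37491219e-04,
        1.02178560e-02,  7.41086433e-05]), 'position': array([ 0.20356456, -0.59076719,  0.40407298]), 'orientation': array([ 8.14180190e-01, -5.80611936e-01, -4.70022487e-04, -4.20783363e-04]), 'wrist_force': array([-0.00267144,  0.15351439,  0.34747201]), 'torque': array([ 0.01661918, -0.00700962,  0.01386679]), 'opening': 0.9958912790263232}
side [[453.98499228   0.         253.0864795 ]
 [  0.         453.98499228 188.18400925]
 [  0.           0.           1.        ]] -0.1514637030135598 [ 0.55354103 -2.74111954  1.04381651] [0.49512866 0.22212126 1.56472777]
case [(array([173., 172., 277., 241.]), 0.75), (array([262., 125., 279., 147.]), 0.65)]
platter [(array([221., 195., 247., 226.]), 0.97), (array([196., 166., 214., 183.]), 0.17)]
keeper [(array([298., 145., 304., 177.]), 0.57)]
tea_box [(array([225., 261., 246., 298.]), 0.71), (array([175., 172., 280., 241.]), 0.35)]
top [[431.92676603   0.         254.12268371]
 [  0.         431.92676603 193.52477169]
 [  0.           0.           1.        ]] -0.014450205454238634 [ 2.20609551 -2.14143194  0.14786587] [-0.06567818  0.54052459  1.29055344]
case [(array([168., 113., 271., 230.]), 0.79)]
platter [(array([202., 163., 246., 193.]), 0.96)]
keeper [(array([311., 254., 348., 288.]), 0.85), (array([309., 220., 360., 230.]), 0.8), (array([383., 256., 408., 286.]), 0.68)]
tea_box [(array([114., 201., 158., 230.]), 0.91)]
```

View pics/side0.png

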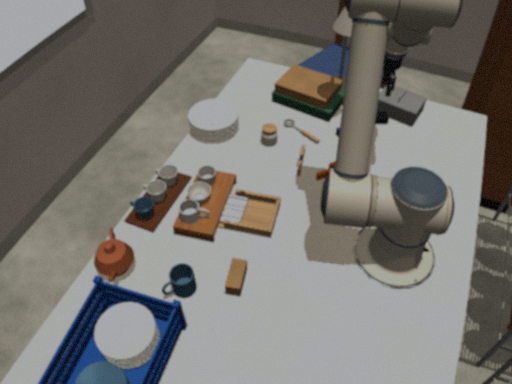

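View pics/top0.png

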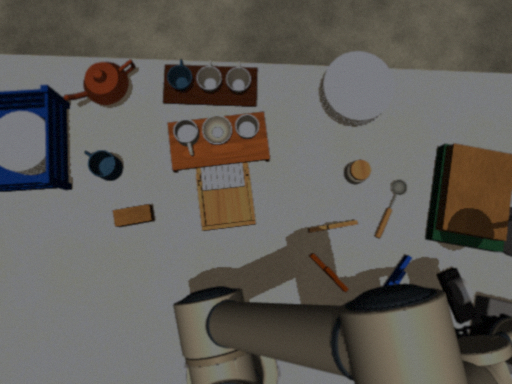

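The light-wood panel is at (332,226) in the top picture. The orange one at (327,271) and the blue one at (398,268) are look-alikes. I'll confirm that with an enlarged crop and view the case at the same time.

```bash
cat > h.py <<'E'
import cv2,numpy as np,pickle
from scipy.spatial.transform import Rotation as R
def D(f): return np.array([f["k1"],0,0,0,0.])
def proj(f,P): return cv2.projectPoints(np.atleast_2d(np.float64(P)),f["rvec"],f["tvec"],f["K"],D(f))[0][:,0]
def unproj(f,uv,z):
    n=cv2.undistortPoints(np.float64(uv).reshape(-1,1,2),f["K"],D(f))[:,0]
    Rm=R.from_rotvec(np.ravel(f["rvec"])).as_matrix(); c=-Rm.T@np.ravel(f["tvec"])
    d=np.c_[n,np.ones(len(n))]@Rm
    return c+d*((z-c[2])/d[:,2])[:,None]
def crop(f,x0,y0,x1,y1,s): return cv2.resize(f["img"][y0:y1,x0:x1,::-1],None,fx=s,fy=s,interpolation=cv2.INTER_CUBIC)
E
python3 - <<'E'
from h import *
t=pickle.load(open("top0.pkl","rb"));s=pickle.load(open("side0.pkl","rb"))
a=crop(t,160,105,280,240,5); b=crop(t,300,210,370,240,2.8); b2=cv2.resize(b,(196,84))
c=crop(s,284,135,324,185,4.9); c=cv2.resize(c,(196,245))
im=np.zeros((600,796,3),np.uint8)
a=crop(t,160,110,280,240,4.6);im[:a.shape[0],:a.shape[1]]=a[:600]
c=crop(s,284,140,320,185,6);im[:c.shape[0],560:560+c.shape[1]]=c
b=crop(t,304,212,362,236,4);im[300:300+b.shape[0],560:560+b.shape[1]]=b
im=np.clip(im.astype(float)*1.5,0,255).astype(np.uint8)
cv2.imwrite("pics/c1.png",im)
E
```

```text
(no output)
```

View pics/c1.png

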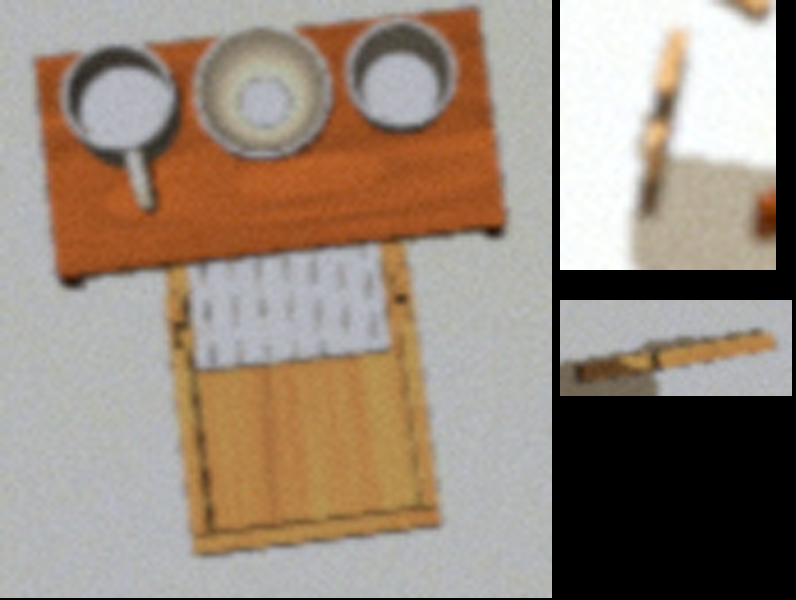

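```bash
cat >> h.py <<'E'
def case2w(p,P):
    P=np.atleast_2d(P)/1000.; c,s=np.cos(p[2]),np.sin(p[2])
    return np.c_[p[0]+c*P[:,0]-s*P[:,1],p[1]+s*P[:,0]+c*P[:,1],P[:,2]]
E
python3 - <<'E'
from h import *
from scipy.optimize import least_squares
t=pickle.load(open("top0.pkl","rb"));s=pickle.load(open("side0.pkl","rb"))
def px(a): return (np.array(a,float)+.5)/4.6-.5+[160,110]
sh=px([(60,273),(504,228),(477,9),(36,58)])
S=np.array([[180,150,48],[180,-150,48],[330,-150,48],[330,150,48]])
print("shelf",unproj(t,sh,.048).round(4).tolist())
w=unproj(t,sh,.048); print([np.linalg.norm(w[i]-w[(i+1)%4]).round(4) for i in range(4)])
print("front outer",unproj(t,px([(193,553),(439,525)]),.04).round(4).tolist())
r=least_squares(lambda p:(proj(t,case2w(p,S))-sh).ravel(),[.6,0,0]); print(r.x,r.fun.round(2))
# image-based edge refine: both views, gradient along model lines
def overlay(f,p,x0,y0,x1,y1,k):
    im=crop(f,x0,y0,x1,y1,k)
    L=[([0,-70,40],[0,70,40]),([0,70,40],[162,70,40]),([0,-70,40],[162,-70,40]),([0,82,40],[162,82,40]),([0,-82,40],[162,-82,40]),([124,70,40],[124,78,40]),([142,70,40],[142,78,40]),([124,-70,40],[124,-78,40]),([142,-70,40],[142,-78,40])]+[(S[i],S[(i+1)%4]) for i in range(4)]
    for a,b in L:
        q=((proj(f,case2w(p,np.array([a,b],float)))-[x0,y0]+.5)*k-.5); q=np.round(q*8).astype(int)
        cv2.line(im,tuple(map(int,q[0])),tuple(map(int,q[1])),(0,255,0),1,cv2.LINE_AA,3)
    return im
im=np.zeros((560,800,3),np.uint8)
a=overlay(t,r.x,160,110,275,235,4);im[:a.shape[0],:a.shape[1]]=a
b=overlay(s,r.x,170,165,285,245,2.9);im[:b.shape[0],465:465+b.shape[1]]=b[:,:335]
cv2.imwrite("pics/c2.png",np.clip(im*1.4,0,255).astype(np.uint8))
# keeper
kt=(np.array([(578,372),(770,338)])-[560,300]+.5)/4-.5+[304,212]
print("keeper ends",unproj(t,kt,.036).round(4).tolist())
E
```

```text
shelf [[0.6075, 0.1996, 0.048], [0.6472, -0.0921, 0.048], [0.796, -0.0704, 0.048], [0.752, 0.2228, 0.048]]
[np.float64(0.2944), np.float64(0.1504), np.float64(0.2964), np.float64(0.1464)]
front outer [[0.4267, 0.1053, 0.04], [0.4496, -0.0548, 0.04]]
[0.44840146 0.02826681 0.14424853] [-1.04  0.79  0.71 -0.26  0.77 -0.13 -0.42 -0.46]
keeper ends [[0.4367, -0.2162, 0.036], [0.4668, -0.3627, 0.036]]
```

View pics/c2.png

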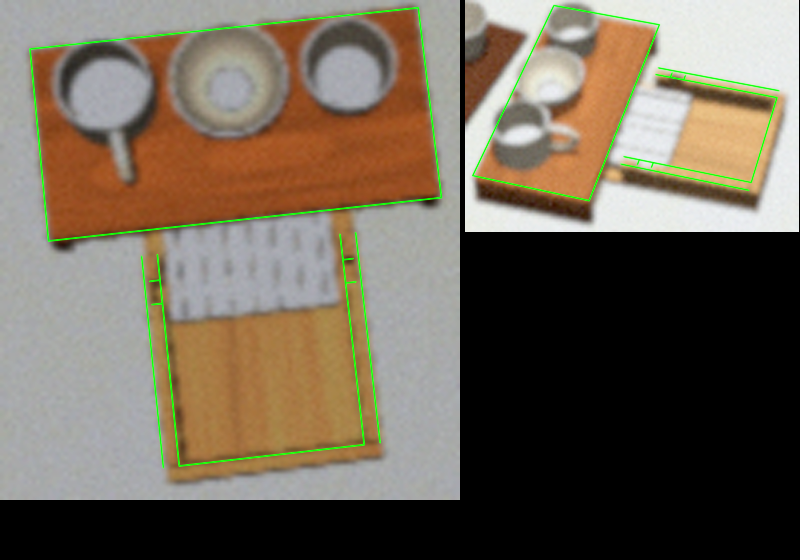

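Overlay fit is within about 1–2 px of the true edges, which is enough for the approach. The crops confirm the light-wood panel with its central tab. Next I'll work out the platter and the approach move.

```bash
cat >> h.py <<'E'
def rel(st,pos,xdir):
    """shift (100mm) & turn (180deg) to TCP pos, tool down, tool x along angle xdir"""
    Rc=R.from_quat(st["orientation"]); x=np.array([np.cos(xdir),np.sin(xdir),0]); z=np.array([0,0,-1.])
    T=R.from_matrix(np.c_[x,np.cross(z,x),z])
    return (Rc.inv().apply(np.array(pos)-st["position"])*10).round(3),((Rc.inv()*T).as_rotvec()/np.pi).round(4)
E
python3 - <<'E'
from h import *
from workcell import *
t=pickle.load(open("top0.pkl","rb")); st=read_state(); print(pinch_z)
p=np.array([.4484,.0283,.1442])
q=unproj(t,(np.array([(172,321),(338,303)])+.5)/4-.5+[160,110],.020)
c,s=np.cos(p[2]),np.sin(p[2])
d=q[:,:2]-p[:2]; print("platter front corners in case", (d@np.array([[c,-s],[s,c]])*1000).round(1), q.round(4))
m=q[:,:2].mean(0); print("front mid",m,"angle",np.arctan2(*(q[0]-q[1])[[0,1]])*-1)
tgt=m+.025*np.array([c,s]); print("press",tgt)
print(rel(st,[*tgt,.173+.080],p[2]-np.pi/2))
E
```

```text
0.1547
platter front corners in case [[112.1  65.4]
 [111.6 -63.2]] [[ 0.5499  0.1091  0.02  ]
 [ 0.5679 -0.0182  0.02  ]]
front mid [0.55889479 0.0454732 ] angle 0.14051424074500993
press [0.58363532 0.04906572]
(array([-4.812, -5.678,  1.517]), array([-0.    ,  0.    ,  0.0597]))
```

Call:
{"op": "step_arm", "data": {
  "commands": [
    [-0.8, -0.94, 0, 0, 0, 0, 0],
    [-0.8, -0.94, 0, 0, 0, 0, 0],
    [-0.8, -0.94, 0, 0, 0, 0, 0]
  ],
  "force": 40
}}

```text
clock: 0.88
position: [0.2679, -0.4816, 0.4049]
orientation: [0.815, -0.579, -0.0, -0.001]
wrist_force: [-0.3, -0.8, 0.2]
opening: 0.375
```

Call:
{"op": "step_arm", "data": {
  "commands": [
    [-0.8, -0.94, 0, 0, 0, 0, 0],
    [-0.8, -0.94, 0, 0, 0, 0, 0],
    [-0.8, -0.94, 0, 0, 0, 0, 0]
  ]
}}

```text
clock: 1.25
position: [0.3305, -0.3759, 0.4049]
orientation: [0.815, -0.579, -0.0, -0.0]
wrist_force: [-0.4, -1.1, 0.5]
opening: 0.003
```

Call:
{"op": "step_arm", "data": {
  "commands": [
    [-0.8, -0.94, 0, 0, 0, 0, 0],
    [-0.8, -0.94, 0, 0, 0, 0, 0],
    [-0.8, -0.94, 0, 0, 0, 0, 0]
  ]
}}

```text
clock: 1.62
position: [0.3933, -0.2703, 0.4048]
orientation: [0.815, -0.579, 0.0, -0.0]
wrist_force: [0.0, -0.8, 1.2]
opening: -0.001
```

Call:
{"op": "step_arm", "data": {
  "commands": [
    [-0.8, -0.94, 0, 0, 0, 0, 0],
    [-0.8, -0.94, 0, 0, 0, 0, 0],
    [-0.8, -0.94, 0, 0, 0, 0, 0]
  ]
}}

```text
clock: 2.0
position: [0.4563, -0.1645, 0.4048]
orientation: [0.815, -0.579, 0.0, -0.0]
wrist_force: [0.4, -0.8, 0.6]
opening: -0.001
```

Call:
{"op": "step_arm", "data": {
  "commands": [
    [-0.8, -0.94, 0, 0, 0, 0, 0],
    [-0.8, -0.94, 0, 0, 0, 0, 0],
    [-0.8, -0.94, 0, 0, 0, 0, 0]
  ]
}}

```text
clock: 2.38
position: [0.5193, -0.0587, 0.4046]
orientation: [0.815, -0.58, 0.0, -0.0]
wrist_force: [-0.6, -1.2, -0.3]
opening: 0.002
```

Call:
{"op": "step_arm", "data": {
  "commands": [
    [-0.8, -0.94, 0, 0, 0, 0.06, 0],
    [-0.8, -0.94, 0, 0, 0, 0.06, 0],
    [-0.8, -0.94, 0, 0, 0, 0.06, 0]
  ]
}}

```text
clock: 2.75
position: [0.5821, 0.0469, 0.4044]
orientation: [0.756, -0.654, 0.0, -0.0]
wrist_force: [-0.7, -0.8, -0.4]
opening: -0.004
```

Run:
```python
from h import *
from workcell import *
st=read_state(); print(st["clock"],st["position"],st["joint_positions"].round(3),st["wrist_force"],st["opening"])
print(rel(st,[.5836,.0491,.253],.1442-np.pi/2))
```

```text
2.75 [0.58209009 0.04692068 0.40442138] [-0.022  0.436  1.45  -0.     1.255  1.405] [-0.67673189 -0.77651495 -0.38518215] -0.004032034761613664
(array([-0.02 , -0.017,  1.514]), array([-0.0002, -0.0001,  0.    ]))
```

Call:
{"op": "step_arm", "data": {
  "commands": [
    [-0.02, -0.02, 0.5, 0, 0, 0, 0],
    [-0.02, -0.02, 1, 0, 0, 0, 0],
    [-0.02, -0.02, 1, 0, 0, 0, 0]
  ]
}}

```text
clock: 3.12
position: [0.5811, 0.0465, 0.302]
orientation: [0.755, -0.655, -0.002, 0.002]
wrist_force: [0.4, -0.2, -0.1]
opening: 0.002
```

Call:
{"op": "step_arm", "data": {
  "commands": [
    [0, 0, 0.4, 0, 0, 0, 0],
    [0, 0, 0.7, 0, 0, 0, 0],
    [0, 0, 0.9, 0, 0, 0, 0],
    [0, 0, 0.98, 0, 0, 0, 0],
    [0, 0, 0.98, 0, 0, 0, 0]
  ]
}}

```text
clock: 3.75
position: [0.5827, 0.0481, 0.2078]
orientation: [0.756, -0.655, 0.0, -0.0]
wrist_force: [-0.1, -0.2, 0.4]
opening: -0.002
```

Run:
```python
from h import *
from workcell import *
s=grab_frame("side");t=grab_frame("top")
st=read_state(); print(st["clock"],st["position"],st["wrist_force"])
im=np.zeros((600,800,3),np.uint8)
a=crop(s,195,150,290,250,6);im[:,:570]=a[:600]
b=crop(t,190,150,264,236,3);im[:258,575:797]=b
cv2.imwrite("pics/c3.png",np.clip(im*1.4,0,255).astype(np.uint8))
```

```text
3.85 [0.58273088 0.04847834 0.20804427] [0.34338171 0.12133168 0.64938515]
```

View pics/c3.png

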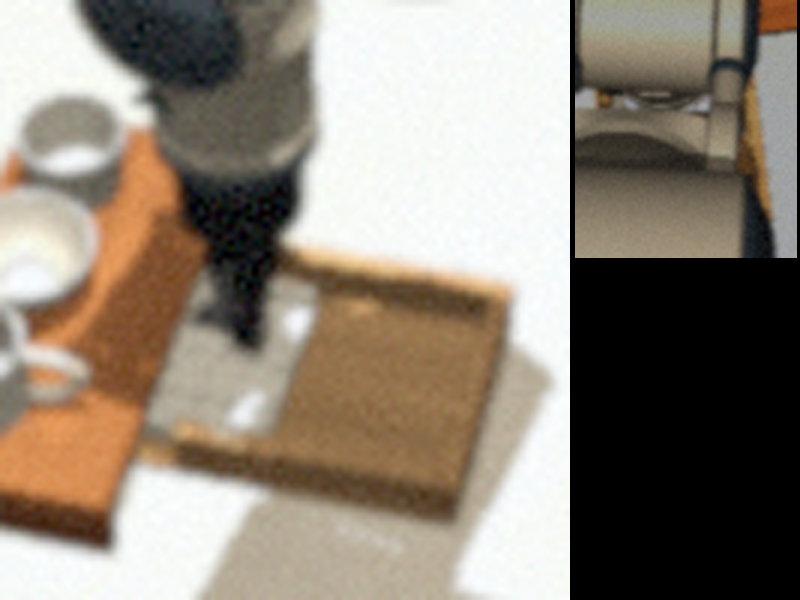

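The side view shows the fingertip at crop (248,345), over the middle of the exposed part of the platter. The arm hides the case in the top view. Next is a slow descent.

Call:
{"op": "step_arm", "data": {
  "commands": [
    [0, 0, 0.04, 0, 0, 0, 0],
    [0, 0, 0.07, 0, 0, 0, 0],
    [0, 0, 0.08, 0, 0, 0, 0],
    [0, 0, 0.085, 0, 0, 0, 0],
    [0, 0, 0.09, 0, 0, 0, 0]
  ]
}}

```text
clock: 4.47
position: [0.5822, 0.0489, 0.1977]
orientation: [0.756, -0.655, 0.0, -0.0]
wrist_force: [-0.8, 0.8, 0.2]
opening: 0.004
```

Call:
{"op": "step_arm", "data": {
  "commands": [
    [0, 0, 0.006, 0, 0, 0, 0],
    [0, 0, 0.01, 0, 0, 0, 0],
    [0, 0, 0.01, 0, 0, 0, 0]
  ]
}}

```text
clock: 4.85
position: [0.5822, 0.0489, 0.1967]
orientation: [0.756, -0.655, -0.0, 0.0]
wrist_force: [-1.0, 0.1, 0.7]
opening: -0.005
```

Call:
{"op": "step_arm", "data": {
  "commands": [
    [0, 0, 0.005, 0, 0, 0, 0],
    [0, 0, 0.008, 0, 0, 0, 0],
    [0, 0, 0.008, 0, 0, 0, 0]
  ]
}}

```text
clock: 5.22
position: [0.5821, 0.0489, 0.1959]
orientation: [0.756, -0.655, -0.0, 0.0]
wrist_force: [0.2, 0.7, 0.1]
opening: 0.001
```

Call:
{"op": "step_arm", "data": {
  "commands": [
    [0, 0, 0.004, 0, 0, 0, 0],
    [0, 0, 0.007, 0, 0, 0, 0],
    [0, 0, 0.007, 0, 0, 0, 0]
  ]
}}

```text
clock: 5.6
position: [0.5822, 0.0489, 0.1952]
orientation: [0.756, -0.655, -0.0, 0.0]
wrist_force: [0.2, 0.7, 0.6]
opening: -0.001
```

Call:
{"op": "step_arm", "data": {
  "commands": [
    [0, 0, 0.004, 0, 0, 0, 0],
    [0, 0, 0.007, 0, 0, 0, 0],
    [0, 0, 0.007, 0, 0, 0, 0]
  ]
}}

```text
clock: 5.98
position: [0.5822, 0.0489, 0.1944]
orientation: [0.756, -0.655, -0.0, 0.0]
wrist_force: [-0.2, -0.1, -0.3]
opening: 0.003
```

Call:
{"op": "step_arm", "data": {
  "commands": [
    [0, 0, 0.004, 0, 0, 0, 0],
    [0, 0, 0.007, 0, 0, 0, 0],
    [0, 0, 0.007, 0, 0, 0, 0]
  ]
}}

```text
clock: 6.35
position: [0.5822, 0.0489, 0.1938]
orientation: [0.756, -0.655, -0.0, 0.0]
wrist_force: [0.4, 0.2, -0.1]
opening: -0.003
```

Call:
{"op": "step_arm", "data": {
  "commands": [
    [0, 0, 0.004, 0, 0, 0, 0],
    [0, 0, 0.007, 0, 0, 0, 0],
    [0, 0, 0.007, 0, 0, 0, 0]
  ]
}}

```text
clock: 6.72
position: [0.5822, 0.0489, 0.1934]
orientation: [0.756, -0.655, 0.0, -0.0]
wrist_force: [-1.5, -0.3, 6.3]
opening: -0.001
```

Call:
{"op": "step_arm", "data": {
  "commands": [
    [0, 0, 0.0015, 0, 0, 0, 0],
    [0, 0, 0.003, 0, 0, 0, 0],
    [0, 0, 0.003, 0, 0, 0, 0]
  ]
}}

```text
clock: 7.1
position: [0.5822, 0.0489, 0.1933]
orientation: [0.756, -0.655, 0.0, -0.0]
wrist_force: [-3.0, -0.0, 10.8]
opening: 0.002
```

Call:
{"op": "step_arm", "data": {
  "commands": [
    [0, 0, 0.002, 0, 0, 0, 0],
    [0, 0, 0.003, 0, 0, 0, 0],
    [0, 0.02, 0.003, 0, 0, 0, 0],
    [0, 0.04, 0.003, 0, 0, 0, 0],
    [0, 0.06, 0.003, 0, 0, 0, 0]
  ]
}}

```text
clock: 7.72
position: [0.5774, 0.0481, 0.1934]
orientation: [0.756, -0.655, 0.001, -0.001]
wrist_force: [5.3, 1.0, 8.0]
opening: 0.0
```

Call:
{"op": "step_arm", "data": {
  "commands": [
    [0, 0, 0.003, 0, 0, 0, 0],
    [0, 0, 0.005, 0, 0, 0, 0],
    [0, 0.02, 0.005, 0, 0, 0, 0],
    [0, 0.04, 0.005, 0, 0, 0, 0],
    [0, 0.06, 0.005, 0, 0, 0, 0]
  ]
}}

```text
clock: 8.35
position: [0.572, 0.0472, 0.1933]
orientation: [0.756, -0.655, 0.002, -0.002]
wrist_force: [7.0, 1.6, 12.5]
opening: 0.001
```

Call:
{"op": "step_arm", "data": {
  "commands": [
    [0, 0, 0.002, 0, 0, 0, 0],
    [0, 0.02, 0.003, 0, 0, 0, 0],
    [0, 0.05, 0.003, 0, 0, 0, 0],
    [0, 0.08, 0.003, 0, 0, 0, 0],
    [0, 0.11, 0.003, 0, 0, 0, 0]
  ]
}}

```text
clock: 8.98
position: [0.5615, 0.0456, 0.1932]
orientation: [0.756, -0.655, 0.003, -0.002]
wrist_force: [8.4, 1.5, 15.4]
opening: 0.0
```

Run:
```python
from h import *
from workcell import *
s=grab_frame("side")
st=read_state(); print(st["clock"],st["position"],st["wrist_force"])
print([(np.round(b["box"],1),b["p"]) for b in boxes_of("platter",s)][:2])
m=trace("platter",s)[0]["pixels"]; ys,xs=np.nonzero(m)
w=unproj(s,np.c_[xs,ys],.02); p=[.4484,.0283,.1442]; c,sn=np.cos(p[2]),np.sin(p[2]); d=(w[:,:2]-p[:2])@np.array([[c,-sn],[sn,c]])*1000
print(d.min(0),d.max(0),np.percentile(d,[2,98],axis=0))
```

```text
9.025 [0.56114998 0.04558269 0.19323507] [ 6.91462159  1.39220376 16.1534589 ]
[(array([219.5, 195.6, 252.3, 223.9]), 0.84)]
[ 86.59120519 -61.24017638] [184.16620043  73.54355475] [[ 89.92585107 -55.91950096]
 [182.65804068  64.44488322]]
```

Call:
{"op": "step_arm", "data": {
  "commands": [
    [0, 0.02, 0, 0, 0, 0, 0],
    [0, 0.05, 0, 0, 0, 0, 0],
    [0, 0.08, 0, 0, 0, 0, 0],
    [0, 0.11, 0, 0, 0, 0, 0],
    [0, 0.14, 0, 0, 0, 0, 0]
  ]
}}

```text
clock: 9.75
position: [0.5477, 0.0436, 0.1932]
orientation: [0.756, -0.655, 0.003, -0.002]
wrist_force: [7.8, 0.9, 16.5]
opening: -0.004
```

Call:
{"op": "step_arm", "data": {
  "commands": [
    [0, 0.03, 0, 0, 0, 0, 0],
    [0, 0.07, 0, 0, 0, 0, 0],
    [0, 0.11, 0, 0, 0, 0, 0],
    [0, 0.15, 0, 0, 0, 0, 0],
    [0, 0.18, 0, 0, 0, 0, 0]
  ]
}}

```text
clock: 10.38
position: [0.5299, 0.041, 0.1932]
orientation: [0.756, -0.655, 0.003, -0.002]
wrist_force: [8.0, 1.7, 17.0]
opening: -0.001
```

Call:
{"op": "step_arm", "data": {
  "commands": [
    [0, 0.03, -0.0005, 0, 0, 0, 0],
    [0, 0.07, -0.001, 0, 0, 0, 0],
    [0, 0.11, -0.001, 0, 0, 0, 0],
    [0, 0.15, -0.001, 0, 0, 0, 0],
    [0, 0.18, -0.001, 0, 0, 0, 0]
  ]
}}

```text
clock: 11.0
position: [0.5121, 0.0384, 0.1932]
orientation: [0.756, -0.655, 0.003, -0.002]
wrist_force: [8.0, 0.5, 18.0]
opening: -0.003
```

Run:
```python
from h import *
from workcell import *
s=grab_frame("side")
st=read_state(); print(st["clock"],st["position"],st["wrist_force"])
for q in trace("platter",s)[:1]:
    ys,xs=np.nonzero(q["pixels"])
    w=unproj(s,np.c_[xs,ys],.02); p=[.4484,.0283,.1442]; c,sn=np.cos(p[2]),np.sin(p[2]); d=(w[:,:2]-p[:2])@np.array([[c,-sn],[sn,c]])*1000
    print(q["p"],np.percentile(d,[2,98],axis=0))
    for y0 in range(-60,61,20):
        k=abs(d[:,1]-y0)<5
        if k.sum()>3: print(y0,d[k,0].min().round(1),d[k,0].max().round(1))
```

```text
11.05 [0.51178119 0.03837959 0.19322191] [ 7.25179712  0.2843766  19.02602042]
0.75 [[ 40.67443015 -58.12628938]
 [155.26143984  56.29162665]]
-60 43.0 153.1
-40 38.4 156.2
-20 38.5 156.5
0 39.9 156.0
20 40.0 157.7
40 40.2 155.8
60 48.4 149.0
```

Call:
{"op": "step_arm", "data": {
  "commands": [
    [0, 0.03, -0.001, 0, 0, 0, 0],
    [0, 0.07, -0.0015, 0, 0, 0, 0],
    [0, 0.11, -0.002, 0, 0, 0, 0],
    [0, 0.15, -0.002, 0, 0, 0, 0],
    [0, 0.18, -0.002, 0, 0, 0, 0]
  ]
}}

```text
clock: 11.72
position: [0.4941, 0.0358, 0.1932]
orientation: [0.756, -0.655, 0.003, -0.002]
wrist_force: [8.8, 1.1, 15.5]
opening: 0.001
```

Call:
{"op": "step_arm", "data": {
  "commands": [
    [0, 0.03, 0, 0, 0, 0, 0],
    [0, 0.06, 0, 0, 0, 0, 0],
    [0, 0.09, 0, 0, 0, 0, 0],
    [0, 0.11, 0, 0, 0, 0, 0],
    [0, 0.13, 0, 0, 0, 0, 0]
  ]
}}

```text
clock: 12.35
position: [0.4814, 0.034, 0.1932]
orientation: [0.756, -0.655, 0.003, -0.002]
wrist_force: [8.6, 1.7, 17.1]
opening: -0.003
```

Call:
{"op": "step_arm", "data": {
  "commands": [
    [0, 0.015, 0, 0, 0, 0, 0],
    [0, 0.03, 0, 0, 0, 0, 0],
    [0, 0.045, 0, 0, 0, 0, 0],
    [0, 0.06, 0, 0, 0, 0, 0],
    [0, 0.06, 0, 0, 0, 0, 0]
  ]
}}

```text
clock: 12.98
position: [0.4754, 0.0331, 0.1932]
orientation: [0.756, -0.655, 0.003, -0.002]
wrist_force: [8.4, 1.3, 18.6]
opening: 0.003
```

Call:
{"op": "step_arm", "data": {
  "commands": [
    [0, 0.015, -0.001, 0, 0, 0, 0],
    [0, 0.03, -0.001, 0, 0, 0, 0],
    [0, 0.045, -0.001, 0, 0, 0, 0],
    [0, 0.06, -0.001, 0, 0, 0, 0]
  ]
}}

```text
clock: 13.48
position: [0.4697, 0.0322, 0.1932]
orientation: [0.756, -0.655, 0.003, -0.002]
wrist_force: [9.0, 0.4, 14.6]
opening: 0.001
```

Call:
{"op": "step_arm", "data": {
  "commands": [
    [0, 0.015, 0, 0, 0, 0, 0],
    [0, 0.03, 0, 0, 0, 0, 0],
    [0, 0.045, 0, 0, 0, 0, 0]
  ]
}}

```text
clock: 13.85
position: [0.4653, 0.0316, 0.1932]
orientation: [0.756, -0.655, 0.003, -0.002]
wrist_force: [12.5, 2.3, 16.7]
opening: -0.004
```

Run:
```python
from h import *
from workcell import *
s=grab_frame("side")
st=read_state(); print(st["clock"],st["position"],st["wrist_force"])
for q in trace("platter",s)[:1]:
    ys,xs=np.nonzero(q["pixels"])
    w=unproj(s,np.c_[xs,ys],.02); p=[.4484,.0283,.1442]; c,sn=np.cos(p[2]),np.sin(p[2]); d=(w[:,:2]-p[:2])@np.array([[c,-sn],[sn,c]])*1000
    for y0 in range(-60,61,20):
        k=abs(d[:,1]-y0)<5
        if k.sum()>3: print(y0,d[k,0].min().round(1),d[k,0].max().round(1))
cv2.imwrite("pics/c4.png",np.clip(crop(s,210,170,290,245,7)*1.5,0,255).astype(np.uint8))
```

```text
13.9 [0.46505784 0.03155588 0.19321893] [9.02642124e+00 8.08084396e-03 1.60273321e+01]
-60 4.5 112.3
-40 1.3 117.0
-20 3.0 115.3
0 2.2 116.0
20 1.5 115.7
40 0.8 116.4
60 11.5 111.3
```

View pics/c4.png

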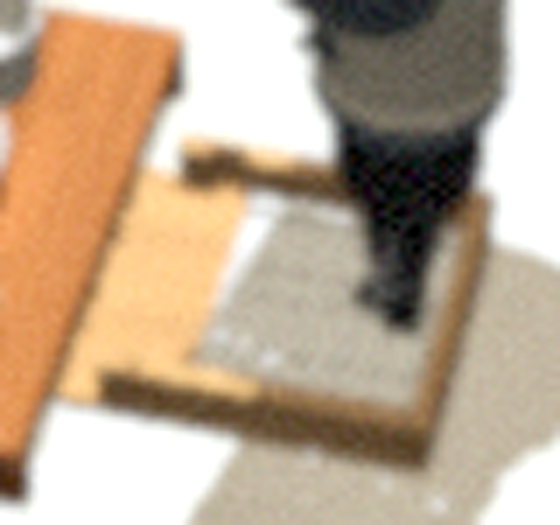

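Call:
{"op": "step_arm", "data": {
  "commands": [
    [0, 0.015, 0, 0, 0, 0, 0],
    [0, 0.03, 0, 0, 0, 0, 0],
    [0, 0.04, 0, 0, 0, 0, 0]
  ]
}}

```text
clock: 14.32
position: [0.4613, 0.031, 0.1932]
orientation: [0.756, -0.655, 0.003, -0.002]
wrist_force: [12.4, 0.3, 16.5]
opening: 0.001
```

Tangential force rose from about 8 N to a steady 12.4 N over the last two pulls, so the finger is now slipping, with the platter against the wall. I'll lift off and go to the keeper.

Call:
{"op": "step_arm", "data": {
  "commands": [
    [0, -0.01, -0.02, 0, 0, 0, 0],
    [0, -0.01, -0.3, 0, 0, 0, 0],
    [0, -0.01, -0.8, 0, 0, 0, 0],
    [0, -0.01, -1, 0, 0, 0, 0]
  ]
}}

```text
clock: 14.82
position: [0.4601, 0.0313, 0.2942]
orientation: [0.756, -0.655, 0.001, -0.001]
wrist_force: [-0.9, -0.6, 0.1]
opening: 0.0
```

Call:
{"op": "step_arm", "data": {
  "commands": [
    [0.5, 0, -0.1, 0, 0, 0, 0.5],
    [1, 0, -0.1, 0, 0, 0, 0.5]
  ]
}}

```text
clock: 15.08
position: [0.4744, -0.0686, 0.303]
orientation: [0.756, -0.654, 0.001, -0.0]
wrist_force: [1.0, 0.7, 0.2]
opening: 0.417
```

Call:
{"op": "step_arm", "data": {
  "commands": [
    [0.5, 0, 0, 0, 0, 0, 0.5],
    [1, 0, 0, 0, 0, 0, 0.5]
  ]
}}

```text
clock: 15.32
position: [0.4883, -0.1683, 0.3021]
orientation: [0.756, -0.655, -0.0, 0.0]
wrist_force: [-0.3, 0.1, 0.5]
opening: 0.502
```

Call:
{"op": "step_arm", "data": {
  "commands": [
    [0.6, 0, 0, 0, 0, -0.06, 0.5],
    [1, 0, 0, 0, 0, -0.11, 0.5],
    [1, 0, 0, 0, 0, -0.17, 0.5],
    [1, 0, 0, 0, 0, -0.22, 0.5],
    [1, 0, 0, 0, 0, -0.26, 0.5]
  ]
}}

```text
clock: 15.95
position: [0.5025, -0.2657, 0.3018]
orientation: [0.954, -0.299, -0.0, -0.0]
wrist_force: [0.1, 0.8, 0.1]
opening: 0.5
```

Call:
{"op": "step_arm", "data": {
  "commands": [
    [0, 0, 0, 0, 0, -0.06, 0.5],
    [0, 0, 0, 0, 0, -0.12, 0.5],
    [0, 0, 0, 0, 0, -0.18, 0.5],
    [0, 0, 0, 0, 0, -0.23, 0.5],
    [0, 0, 0, 0, 0, -0.26, 0.5]
  ]
}}

```text
clock: 16.58
position: [0.5026, -0.2655, 0.3019]
orientation: [0.994, 0.105, -0.0, -0.0]
wrist_force: [0.1, -0.2, 1.0]
opening: 0.499
```

Run:
```python
from h import *
from workcell import *
t=grab_frame("top");s=grab_frame("side")
pickle.dump(t,open("top1.pkl","wb"));pickle.dump(s,open("side1.pkl","wb"))
st=read_state(); print(st["clock"],st["position"],st["joint_positions"].round(2),st["opening"])
print(rel(st,[.4518,-.2895,.285],.2026))
im=np.zeros((600,800,3),np.uint8)
a=crop(t,190,155,265,235,7);im[:560,:525]=a
b=crop(s,270,115,340,205,3.8);im[:b.shape[0],530:530+b.shape[1]]=b
cv2.imwrite("pics/c5.png",np.clip(im*1.4,0,255).astype(np.uint8))
```

```text
16.675 [ 0.50260417 -0.26556752  0.3019159 ] [-0.59  0.54  1.6   0.    1.   -0.8 ] 0.5018144326383356
(array([-0.546,  0.13 ,  0.169]), array([-0.0002,  0.0002,  0.0016]))
```

View pics/c5.png

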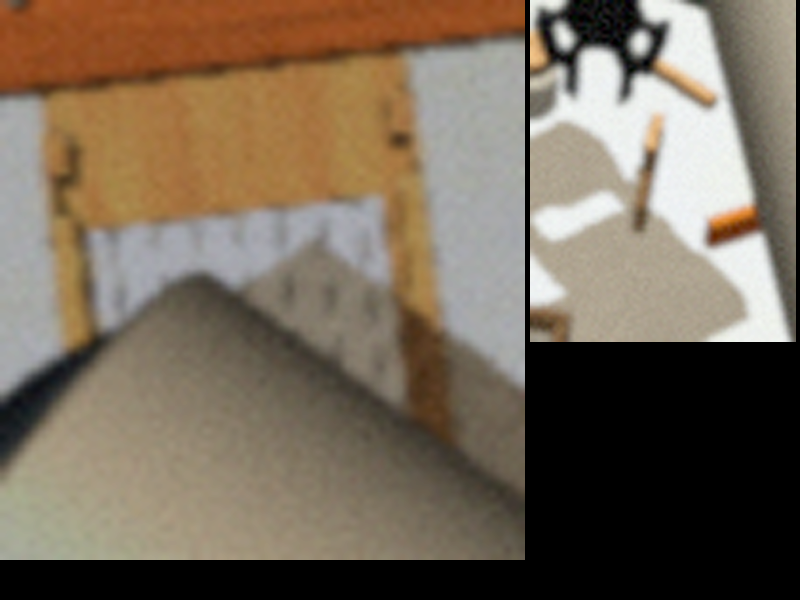

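Run:
```python
from h import *
t=pickle.load(open("top1.pkl","rb"))
p=[.4484,.0283,.1442]
f=lambda q:((q-[190,155]+.5)*7-.5).round(0).tolist()
for n,P in dict(grL=[[124,70,40],[124,78,40],[142,78,40],[142,70,40]],grR=[[124,-70,40],[124,-78,40],[142,-78,40],[142,-70,40]],rear=[[120,65,22],[120,-65,22]],outer=[[100,82,40],[100,-82,40],[160,82,40],[160,-82,40]],inner=[[100,70,40],[100,-70,40]],shelf=[[180,80,48],[180,-80,48]]).items(): print(n,f(proj(t,case2w(p,np.array(P,float)))))
c,s=np.cos(p[2]),np.sin(p[2])
w=unproj(t,(np.array([(88,228),(383,195)])+.5)/7-.5+[190,155],.022)
print(((w[:,:2]-p[:2])@np.array([[c,-s],[s,c]])*1000).round(1))
cam=-R.from_rotvec(np.ravel(t["rvec"])).as_matrix().T@np.ravel(t["tvec"]);print(cam)
# side view: keeper top line check from crop (655,115)-(637,230)
sd=pickle.load(open("side1.pkl","rb"))
print(unproj(sd,(np.array([(658,118),(640,228)])-[530,0]+.5)/3.8-.5+[270,115],.036))
```

```text
grL [[74.0, 216.0], [55.0, 218.0], [51.0, 177.0], [69.0, 175.0]]
grR [[394.0, 180.0], [413.0, 178.0], [408.0, 137.0], [390.0, 139.0]]
rear [[90.0, 229.0], [384.0, 196.0]]
outer [[52.0, 273.0], [428.0, 231.0], [38.0, 137.0], [412.0, 96.0]]
inner [[79.0, 270.0], [401.0, 234.0]]
shelf [[36.0, 88.0], [403.0, 48.0]]
[[120.4  65.9]
 [120.4 -64.7]]
[ 0.39292543 -0.02145864  1.34430568]
[[ 0.46220857 -0.35339298  0.036     ]
 [ 0.42565388 -0.18898987  0.036     ]]
```

Run:
```python
from h import *
from scipy.optimize import minimize
B=lambda L,z0,z1:np.array([[x,y,z] for x in(-7,7) for y in(-L/2,L/2) for z in(z0,z1)],float)
def sil(f,p,sh,k=8,o=(0,0)):
    m=np.zeros(sh,np.uint8)
    for b in(B(150,0,36),B(44,36,68)):
        q=(proj(f,case2w(p,b))-o+.5)*k-.5
        cv2.fillConvexPoly(m,cv2.convexHull(np.round(q).astype(np.int32)),1)
    return m
for name,(x0,y0,x1,y1) in dict(top0=(300,210,366,240),side0=(286,138,316,184)).items():
    f=pickle.load(open(name+".pkl","rb")); im=f["img"][y0:y1,x0:x1].astype(float)
    sat=(im[...,0]-im[...,2])/(im.sum(2)+30)
    bg=np.median(sat); hi=np.percentile(sat,97); 
    soft=np.clip((sat-bg)/(hi-bg),0,1)
    soft[soft<.15]=0
    if name=="side0": soft[-10:,22:]=0; soft[:8,18:]=0
    def cost(p,ret=False):
        m=sil(f,p,((y1-y0)*8,(x1-x0)*8),8,np.array([x0,y0])).astype(np.float32)
        m=cv2.GaussianBlur(m,(0,0),5); m=cv2.resize(m,(x1-x0,y1-y0),interpolation=cv2.INTER_AREA)
        return ((m-soft)**2).sum()
    best=min((minimize(cost,[.4518+a,-.2895+b,.2026],method="Nelder-Mead",options=dict(initial_simplex=[[.4518+a,-.2895+b,.2026],[.455+a,-.2895+b,.2026],[.4518+a,-.285+b,.2026],[.4518+a,-.2895+b,.24]])) for a in(0,.004,-.004) for b in (-.006,0,.006,.015)),key=lambda r:r.fun)
    print(name,best.x.round(4),best.fun,cost([.4518,-.2895,.2026]),(soft**2).sum())
```

```text
top0 [ 0.451  -0.2911  0.2061] 32.68230647212817 38.38135363058836 219.0469093068491
side0 [ 0.4482 -0.2815  0.2481] 35.74672502471942 46.535890901132426 96.07713212970428
```

Call:
{"op": "step_arm", "data": {
  "commands": [
    [-0.55, 0.133, 0, 0, 0, 0.001, 0.5],
    [-0.55, 0.133, 0.2, 0, 0, 0.001, 0.5],
    [-0.55, 0.133, 0.4, 0, 0, 0.001, 0.5],
    [-0.55, 0.133, 0.4, 0, 0, 0.001, 0.5]
  ]
}}

```text
clock: 17.18
position: [0.4512, -0.2897, 0.2611]
orientation: [0.995, 0.1, -0.001, -0.001]
wrist_force: [0.5, 0.3, -0.2]
opening: 0.5
```

Call:
{"op": "step_arm", "data": {
  "commands": [
    [0, 0, 0.2, 0, 0, 0, 0.5],
    [0, 0, 0.4, 0, 0, 0, 0.5],
    [0, 0, 0.52, 0, 0, 0, 0.5],
    [0, 0, 0.57, 0, 0, 0, 0.5],
    [0, 0, 0.57, 0, 0, 0, 0.5]
  ]
}}

```text
clock: 17.8
position: [0.4518, -0.29, 0.2053]
orientation: [0.995, 0.101, 0.0, 0.0]
wrist_force: [0.8, 1.2, 0.5]
opening: 0.5
```

Run:
```python
from h import *
from workcell import *
s=grab_frame("side")
st=read_state(); print(st["clock"],st["position"],st["wrist_force"],st["opening"],rel(st,[.4512,-.290,.2047],.205))
cv2.imwrite("pics/c6.png",np.clip(crop(s,270,115,340,205,6)*1.3,0,255).astype(np.uint8))
```

```text
17.85 [ 0.45181211 -0.29004171  0.20553399] [ 0.0334145  -0.68161637 -0.06098316] 0.5008531598325872 (array([-0.006, -0.002,  0.008]), array([ 0.0001, -0.0001, -0.0007]))
```

View pics/c6.png

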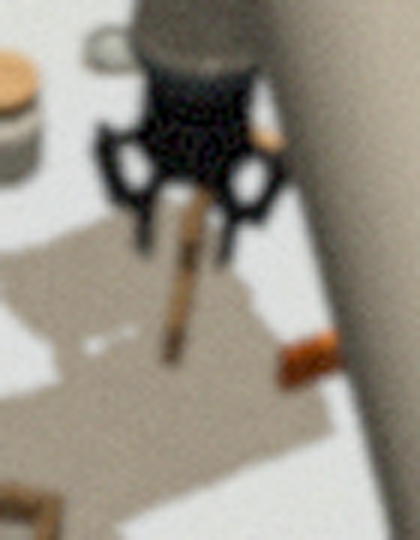

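The fingers straddle the light-wood panel at its tab (crop (185,230)), so I'll close on it.

Call:
{"op": "step_arm", "data": {
  "commands": [
    [0, 0, 0, 0, 0, 0, 0.1],
    [0, 0, 0, 0, 0, 0, 0.1],
    [0, 0, 0, 0, 0, 0, 0.1],
    [0, 0, 0, 0, 0, 0, 0.1],
    [0, 0, 0, 0, 0, 0, 0.1]
  ],
  "force": 40
}}

```text
clock: 18.48
position: [0.4517, -0.29, 0.2052]
orientation: [0.995, 0.101, 0.0, 0.0]
wrist_force: [-0.5, 1.7, 6.3]
opening: 0.158
```

Call:
{"op": "step_arm", "data": {
  "commands": [
    [0, 0, -0.3, 0, 0, 0, 0.1],
    [0, 0, -0.8, 0, 0, 0, 0.1],
    [0, 0, -1, 0, 0, 0, 0.1],
    [0, 0, -1, 0, 0, 0, 0.1]
  ]
}}

```text
clock: 18.98
position: [0.4519, -0.2901, 0.3063]
orientation: [0.995, 0.101, 0.001, 0.001]
wrist_force: [-0.1, 0.6, -1.5]
opening: 0.158
```

Run:
```python
from h import *
from workcell import *
st=read_state(); print(st["clock"],st["position"],st["wrist_force"],st["opening"])
p=[.4486,.0273,.1442]
g=case2w(p,[[133,0,6]])[0]; print("groove",g)
# grasp assumed: keeper underside 50mm below grasp pt -> TCP z at seated = .006+.2053
print("above",rel(st,[g[0],g[1],.305],p[2]))
```

```text
18.975 [ 0.45188199 -0.29014311  0.30632238] [-0.05252929  0.64008877 -1.51752444] 0.15847784788304403
groove [0.58021962 0.0464122  0.006     ]
above (array([ 1.935, -3.038,  0.01 ]), array([ 0.0007, -0.0006,  0.0187]))
```

Call:
{"op": "step_arm", "data": {
  "commands": [
    [0.3, -0.5, 0, 0, 0, 0, 0.1],
    [0.6, -0.95, 0, 0, 0, 0, 0.1],
    [0.6, -0.95, 0, 0, 0, 0, 0.1]
  ]
}}

```text
clock: 19.35
position: [0.4917, -0.1818, 0.3038]
orientation: [0.995, 0.103, -0.001, -0.001]
wrist_force: [-0.1, -0.3, -0.5]
opening: 0.159
```

Call:
{"op": "step_arm", "data": {
  "commands": [
    [0.3, -0.5, 0, 0, 0, 0, 0.1],
    [0.6, -0.95, 0, 0, 0, 0, 0.1],
    [0.6, -0.95, 0, 0, 0, 0, 0.1]
  ]
}}

```text
clock: 19.73
position: [0.5315, -0.0774, 0.304]
orientation: [0.995, 0.103, -0.0, -0.0]
wrist_force: [-0.9, -0.4, -1.1]
opening: 0.158
```

Call:
{"op": "step_arm", "data": {
  "commands": [
    [0.3, -0.5, 0, 0, 0, 0.01, 0.1],
    [0.6, -0.9, 0, 0, 0, 0.019, 0.1],
    [0.6, -0.95, 0, 0, 0, 0.019, 0.1],
    [0.6, -0.95, 0, 0, 0, 0.019, 0.1]
  ]
}}

```text
clock: 20.23
position: [0.5701, 0.0247, 0.3043]
orientation: [0.997, 0.072, -0.001, 0.0]
wrist_force: [0.0, -0.4, -0.9]
opening: 0.159
```

Call:
{"op": "step_arm", "data": {
  "commands": [
    [0.12, -0.19, 0.1, 0, 0, 0, 0.1],
    [0.12, -0.19, 0.3, 0, 0, 0, 0.1],
    [0.12, -0.19, 0.4, 0, 0, 0, 0.1],
    [0.12, -0.19, 0.4, 0, 0, 0, 0.1]
  ]
}}

```text
clock: 20.72
position: [0.5795, 0.0456, 0.2643]
orientation: [0.997, 0.071, -0.001, -0.0]
wrist_force: [-0.1, 0.3, -1.4]
opening: 0.16
```

Run:
```python
from h import *
from workcell import *
st=read_state(); print(st["clock"],st["position"],st["wrist_force"],st["opening"])
print(rel(st,[.5802,.0464,.2573],.1442))
s=grab_frame("side");t=grab_frame("top")
pickle.dump(s,open("side2.pkl","wb"));pickle.dump(t,open("top2.pkl","wb"))
im=np.zeros((600,800,3),np.uint8)
a=crop(s,215,170,285,245,8);im[:600,:560]=a
b=crop(t,190,150,265,236,3.1);im[:b.shape[0],562:562+b.shape[1]]=b
cv2.imwrite("pics/c7.png",np.clip(im*1.4,0,255).astype(np.uint8))
```

```text
20.725 [0.57946154 0.04560767 0.26429289] [-0.05097155  0.32370791 -1.44137617] 0.1603985616926796
(array([ 0.009, -0.007,  0.07 ]), array([-0.0001,  0.0005, -0.0005]))
```

View pics/c7.png

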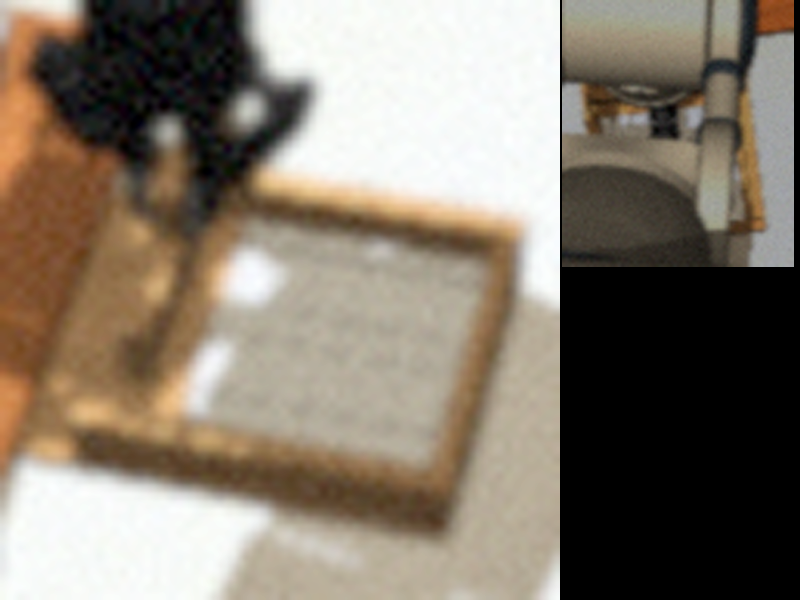

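The side view shows the panel held above the groove region, and the platter up against the front wall (gap gone at crop (460,330)). The top view is partly blocked. I'll descend by force feedback: without groove alignment the panel must stop on the 40 mm walls.

Call:
{"op": "step_arm", "data": {
  "commands": [
    [0.009, -0.007, 0.05, 0, 0, 0, 0.1],
    [0.009, -0.007, 0.1, 0, 0, 0, 0.1],
    [0.009, -0.007, 0.14, 0, 0, 0, 0.1],
    [0.009, -0.007, 0.16, 0, 0, 0, 0.1],
    [0.009, -0.007, 0.16, 0, 0, 0, 0.1]
  ]
}}

```text
clock: 21.45
position: [0.5804, 0.0468, 0.2489]
orientation: [0.997, 0.072, -0.0, -0.0]
wrist_force: [-0.1, -0.6, -0.2]
opening: 0.159
```

Call:
{"op": "step_arm", "data": {
  "commands": [
    [0, 0, 0.02, 0, 0, 0, 0.1],
    [0, 0, 0.035, 0, 0, 0, 0.1],
    [0, 0, 0.05, 0, 0, 0, 0.1],
    [0, 0, 0.05, 0, 0, 0, 0.1]
  ]
}}

```text
clock: 21.95
position: [0.5804, 0.0468, 0.244]
orientation: [0.997, 0.072, -0.0, -0.0]
wrist_force: [-0.6, -0.9, 0.0]
opening: 0.158
```

Call:
{"op": "step_arm", "data": {
  "commands": [
    [0, 0, 0.01, 0, 0, 0, 0.1],
    [0, 0, 0.02, 0, 0, 0, 0.1],
    [0, 0, 0.03, 0, 0, 0, 0.1],
    [0, 0, 0.03, 0, 0, 0, 0.1]
  ]
}}

```text
clock: 22.45
position: [0.5805, 0.0468, 0.241]
orientation: [0.997, 0.072, -0.0, -0.0]
wrist_force: [1.6, 0.0, -0.2]
opening: 0.153
```

Call:
{"op": "step_arm", "data": {
  "commands": [
    [0, 0, 0.015, 0, 0, 0, 0.1],
    [0, 0, 0.03, 0, 0, 0, 0.1],
    [0, 0, 0.045, 0, 0, 0, 0.1],
    [0, 0, 0.06, 0, 0, 0, 0.1],
    [0, 0, 0.06, 0, 0, 0, 0.1]
  ]
}}

```text
clock: 23.08
position: [0.5804, 0.0468, 0.2349]
orientation: [0.997, 0.072, -0.0, -0.0]
wrist_force: [-0.4, 0.6, -1.5]
opening: 0.166
```

It's in the grooves: the bottom is about 10 mm below the wall tops with no contact force. I'll keep going.

Call:
{"op": "step_arm", "data": {
  "commands": [
    [0, 0, 0.03, 0, 0, 0, 0.1],
    [0, 0, 0.06, 0, 0, 0, 0.1],
    [0, 0, 0.09, 0, 0, 0, 0.1],
    [0, 0, 0.12, 0, 0, 0, 0.1],
    [0, 0, 0.12, 0, 0, 0, 0.1]
  ]
}}

```text
clock: 23.7
position: [0.5804, 0.0468, 0.2228]
orientation: [0.997, 0.072, -0.0, -0.0]
wrist_force: [-1.0, 0.3, -0.5]
opening: 0.156
```

Call:
{"op": "step_arm", "data": {
  "commands": [
    [0, 0, 0.02, 0, 0, 0, 0.1],
    [0, 0, 0.04, 0, 0, 0, 0.1],
    [0, 0, 0.06, 0, 0, 0, 0.1],
    [0, 0, 0.08, 0, 0, 0, 0.1],
    [0, 0, 0.08, 0, 0, 0, 0.1]
  ]
}}

```text
clock: 24.32
position: [0.5804, 0.0468, 0.2149]
orientation: [0.997, 0.072, -0.0, -0.0]
wrist_force: [-0.2, -1.0, -2.3]
opening: 0.154
```

Call:
{"op": "step_arm", "data": {
  "commands": [
    [0, 0, 0.01, 0, 0, 0, 0.1],
    [0, 0, 0.02, 0, 0, 0, 0.1],
    [0, 0, 0.03, 0, 0, 0, 0.1],
    [0, 0, 0.03, 0, 0, 0, 0.1]
  ]
}}

```text
clock: 24.82
position: [0.5804, 0.0468, 0.212]
orientation: [0.997, 0.072, -0.0, -0.0]
wrist_force: [0.2, 0.3, -0.5]
opening: 0.156
```

Call:
{"op": "step_arm", "data": {
  "commands": [
    [0, 0, 0.004, 0, 0, 0, 0.1],
    [0, 0, 0.008, 0, 0, 0, 0.1],
    [0, 0, 0.008, 0, 0, 0, 0.1]
  ]
}}

```text
clock: 25.2
position: [0.5805, 0.0468, 0.2113]
orientation: [0.997, 0.072, 0.0, 0.0]
wrist_force: [0.3, 0.2, 0.1]
opening: 0.153
```

Call:
{"op": "step_arm", "data": {
  "commands": [
    [0, 0, 0.005, 0, 0, 0, 0.1],
    [0, 0, 0.01, 0, 0, 0, 0.1],
    [0, 0, 0.01, 0, 0, 0, 0.1]
  ]
}}

```text
clock: 25.58
position: [0.5805, 0.0469, 0.2112]
orientation: [0.997, 0.072, 0.0, 0.0]
wrist_force: [-4.6, 0.2, 18.7]
opening: 0.157
```

Floor contact at TCP z 0.2112, exactly as predicted. Next I'll release with a limited opening and lift.

Call:
{"op": "step_arm", "data": {
  "commands": [
    [0, 0, -0.006, 0, 0, 0, 0.1],
    [0, 0, -0.006, 0, 0, 0, 0.35],
    [0, 0, -0.006, 0, 0, 0, 0.35],
    [0, 0, -0.006, 0, 0, 0, 0.35],
    [0, 0, -0.006, 0, 0, 0, 0.35]
  ]
}}

```text
clock: 26.2
position: [0.5805, 0.0468, 0.2108]
orientation: [0.997, 0.072, -0.0, -0.0]
wrist_force: [0.3, -0.3, -0.3]
opening: 0.349
```

Call:
{"op": "step_arm", "data": {
  "commands": [
    [0, 0, -0.1, 0, 0, 0, 0.35],
    [0, 0, -0.25, 0, 0, 0, 0.35],
    [0, 0, -0.5, 0, 0, 0, 0.35],
    [0, 0, -0.95, 0, 0, 0, 0.35],
    [0, 0, -1, 0, 0, 0, 0.35]
  ]
}}

```text
clock: 26.82
position: [0.5812, 0.0469, 0.3149]
orientation: [0.997, 0.072, 0.003, 0.0]
wrist_force: [-0.2, -0.1, 0.3]
opening: 0.35
```

Call:
{"op": "step_arm", "data": {
  "commands": [
    [0, 0.4, -0.3, 0, 0, 0, 0.35],
    [0, 0.9, -0.4, 0, 0, 0, 0.35],
    [0, 1, -0.4, 0, 0, 0, 0.35]
  ]
}}

```text
clock: 27.2
position: [0.595, -0.0546, 0.352]
orientation: [0.998, 0.07, 0.001, 0.0]
wrist_force: [-0.7, 0.7, -0.6]
opening: 0.35
```

Call:
{"op": "step_arm", "data": {
  "commands": [
    [0, 0.5, 0, 0, 0, 0, 0.35],
    [0, 1, 0, 0, 0, 0, 0.35],
    [0, 1, 0, 0, 0, 0, 0.35]
  ]
}}

```text
clock: 27.58
position: [0.6091, -0.1536, 0.3504]
orientation: [0.998, 0.07, -0.0, 0.0]
wrist_force: [-0.4, 0.4, -0.9]
opening: 0.354
```

Call:
{"op": "step_arm", "data": {
  "commands": [
    [-0.2, 0.5, 0, 0, 0, 0, 0.35],
    [-0.4, 1, 0, 0, 0, 0, 0.35],
    [-0.6, 1, 0, 0, 0, 0, 0.35],
    [-0.6, 1, 0, 0, 0, 0, 0.35]
  ]
}}

```text
clock: 28.08
position: [0.563, -0.2581, 0.3506]
orientation: [0.997, 0.071, -0.001, -0.001]
wrist_force: [-0.2, -0.2, 0.6]
opening: 0.348
```

Run:
```python
from h import *
from workcell import *
st=read_state(); print(st["clock"],st["position"],st["wrist_force"],st["opening"])
s=grab_frame("side");t=grab_frame("top")
im=np.zeros((600,800,3),np.uint8)
a=crop(s,170,160,290,245,3.6);im[:a.shape[0],:a.shape[1]]=a
b=crop(t,165,105,275,235,3.2);im[:b.shape[0],440:440+b.shape[1]]=b
cv2.imwrite("pics/c8.png",np.clip(im*1.4,0,255).astype(np.uint8))
```

```text
28.075 [ 0.56300069 -0.2581318   0.350565  ] [-0.23212917 -0.20469293  0.64603232] 0.34764086109223574
```

View pics/c8.png

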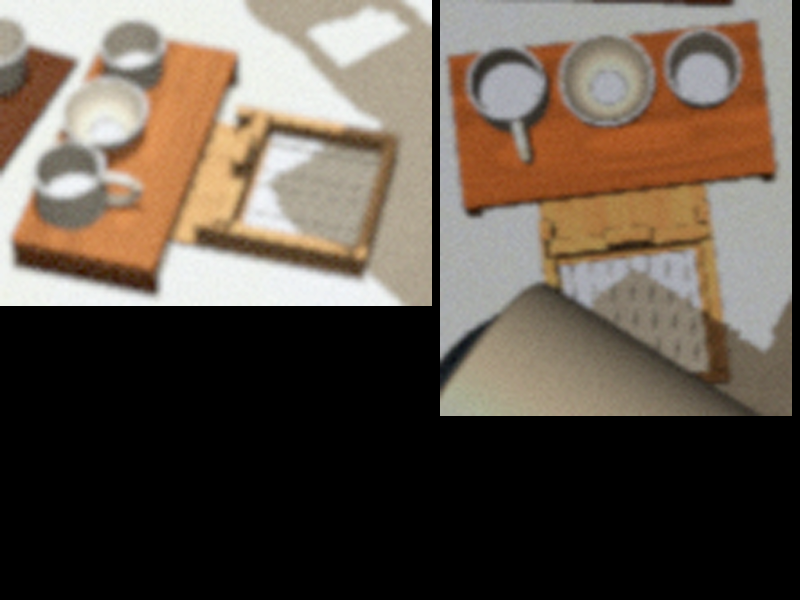

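The panel stands in both grooves with its tab up, at top-crop (545,250)–(705,235). The platter lies in front of it, and the crockery is where it was. I'll hand the job in.

```bash
python3 -c "
from workcell import *
print(close_job())"
```

```text
the job is handed in; nothing more can be done
None
```

The platter is packed against the case's front wall, and the light-wood end panel stands tab up in the grooves behind it. I handed the job in at about 28 s of the 70 s allowed.

- **Platter:** I drew it about 112 mm with the shut fingertips, pressing between 8 and 19 N. At the wall, the sideways force rose from about 8 N to 12.4 N as the finger began to slip. A top picture then put the rear edge at 120.4 mm in the case frame (home is 120 mm).
- **Panel:** I gripped it by the tab and lowered it with almost no side force. It met the floor at the predicted height (TCP z 0.2112 m), and I released it without the gripper touching the shelf. The blue and orange look-alikes were not touched.
- **Final check:** The last pictures show the panel in both grooves and the cups and bowl where they were. The arm was clear, with wrist force at noise level. I did not look again at the table items (tea box, blue mug, jar, spoon) after the job, but no move came near them.

**Disagreements:** the side camera put the panel about 1 cm from where the top camera did, so I used the top camera's fit. The case model was about 1–2 px off at the left wall. Neither caused contact trouble. The arm hid part of the top view at the last check, so the front wall there was judged from the side view and the earlier measurements.

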